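Find the foot that gives under a levelling table and shim it

ROBOT

A 7-joint arm with a two-finger parallel gripper is mounted at the origin on a cart in front of the work surface, level with it; the furniture and walls round the work are solid. World frame = base frame: x ahead of the robot, y to its left, z up, the work surface at z = 0. Lengths are in m, angles in rad, forces in N, time in s.
With the tool pointing down it reaches from about 0.425 to 0.925 m from the base axis. Payload 6.8 kg.
Tool frame: the origin (TCP) lies at the very end of the fingers, on their centre line; the grasp point (between the pads) lies 19 mm behind it; z points along the fingers, y is the line along which they close (so a half turn about z gives the same grasp; the last joint's range is limited). The gripper opens to 85 mm and grips with 20 to 120 N. Pads are 22 mm wide; open, the fingers measure 114 mm over their backs; the gripper's body (76 mm by 85 mm) begins 54 mm behind the grasp point. The pads swing forward as they close: fully open they stand 13 mm farther back than shut.
Start: joints at [-1.43, 0.477, 0.022, 1.555, -0.011, 1.109, -0.083], TCP at [0.166, 0.654, 0.231] pointing down, gripper open.
Joint ranges: [-2.96, 2.96], [-0.34, 2.1], [-1.41, 1.46], [0.24, 2.44], [-1.37, 4.51], [0.17, 1.92], [-2.96, 2.96]. Speed limits (rad/s): [2.39, 2.39, 3.14, 3.14, 3.14, 3.14, 3.14].

INTERFACE

Orientations are given as a rotation vector (axis times angle).
In Python, from bench import get_obs, viewer, r gives the robot as it stands. The module is installed in compiled form; this text tells all that it offers.
- The arm moves only by the tool play_rows, never from a script. Its argument "commands" is a list that holds one entry, the list of rows, each a list of 5 numbers: the gripper's target within -1 to 1 (shut at 1, half-way at 0, fully open at -1), then the shift along the tool's x, y, z scaled (see below), then the turn about the tool's z scaled (see below). A call has 1 to 12 rows; each row is the pose to reach, as a shift and turn from the pose commanded when the call began, along the tool's axes at that moment; what a row does not reach only later rows make up. The controller multiplies each number of a shift by 0.2 m and each number of a turn by pi/2 rad. A row lasts 1/12 s, in which the tool goes at most 41.7 mm and 7.16 degrees, less where a joint would pass 70% of its speed; a pose out of reach is approached as far as the arm can. A call with a number of a shift or a turn outside -1 to 1 is refused whole. A call with a gripper value outside its range is refused whole. The fingers move at their own pace and stop on an object; "grip_force" is the grip in N (left out, the last holds). Time passes only in rows, so rows that repeat a pose let the fingers close. It gives the time, the measured TCP pose, the force, the opening and the grip force at its end, in the units of the state.
- get_obs(): the state, without advancing time (a new reading comes with each control period).
- viewer.grab_frame(name): name is "scene" or "top" or "wrist"; returns a dict with "pixels" (384x512x3 uint8, red, green, blue), "fovy" (degrees; the focal length in pixels is half the picture's height over the tangent of half this angle, whatever the lens; pixels are square), "cx", "cy" (the principal point, pixels), "world_to_cam" (4x4, takes a point from world to camera coordinates); the wrist camera has in their place "hand_eye" (4x4, takes a point from camera to tool coordinates, whose origin is the TCP and whose axes are the flange's). Camera axes: x right, y up, looking along -z (the intrinsics and any distortion apply to the point x, -y, -z); pixel columns grow to the right and rows downward; lengths in m; the calibration is good to about 2 mm. A picture is of the moment at which its call begins: read the wrist's pose just before it. There is no depth.
- r.hand_in(): hands the job in; it is judged then, once.
Trained networks look in a picture, given as the dict that the camera call returned (one of the last four; its "shot" number tells which), for a name from the list of things; names that differ only in an ending like _2 or _b are one class to them, and where a whole thing is asked for, a point or a joint stands for the part that bears it (a point fixed in the world has none). Each returns a list of dicts, best first, with "score" (0 to 1); they miss things now and then, are a little off and sometimes report something else, mostly with a low value. They report only what shows in the picture. A call takes as long as a camera call. They do not tell look-alikes from the thing itself.
- viewer.trace(picture, thing): "pixels" (384x512 bool, what is visible of it) and "rect" ([left, top, right, bottom] in pixels, round what is visible of it).
The state is a dict: "clock": time; "joints": joint angles; "qvel": joint speeds; "tau": joint torques, N m; "tcp_pos": TCP position; "orientation": TCP orientation; "contact_force": force on the tool from outside, world axes, zero at the start; "moment": the same for the moment, N m; "grip_width": finger opening in m; "gripper_force": force on a finger pad.
Only numpy, scipy, OpenCV 4.12 (cv2) and the standard library are available. Lean on these libraries where they do the work, as an engineer would, in place of code of your own. Each camera call takes 0.05 s, during which the arm holds its last target. There are 200 camera calls.

TASK

The aluminium slide-levelling table gives at one of its four corners, because the rubber pad under that foot has gone soft. With the fingertips, press down on the plate's corners to find the one that sinks and rocks the table, then press that corner's shim lever right down flat, so that its cam packs out the foot and the table stands level and firm. Leave the other three levers up, do not lift or shift the table, and leave the dish on it and everything round it where it is.

Things in the scene. Friction and masses are not known exactly. Their poses are not given: they have to be found in the camera images.
- table: Slide-levelling table: loose bare aluminium plate 156 (x) x 140 (y) x 12 mm on four feet, about 1 kg, top face 36 mm above the bench. Origin under its centre at bench height; x away from the robot, y left, z up when not turned. The round steel feet, under lever cams on the left and right edges, are 60 mm along x and 86 mm along y from the centre; each stands on a black rubber pad 42 mm across.
- table_top (a point): Centre of the plate's top face (under the dish). One of the four pads, any of them, has gone soft, though all look alike: pressed with 3 N or more, that corner sinks 4 mm at its foot (3 mm at the corner point; the table tilts 0.04 rad) to a hard stop and springs back when let go. The other three corners stand hard.
- corner_front_left (a point): Point to press on the plate's top face at its front left corner (18 mm in from the front edge, 16 mm in from the left edge, beside the front left lever); moves with the table. z of its frame points up out of the plate.
- corner_front_right (a point): Point to press on the plate's top face at its front right corner (18 mm in from the front edge, 16 mm in from the right edge, beside the front right lever); moves with the table. z of its frame points up out of the plate.
- corner_rear_left (a point): Point to press on the plate's top face at its rear left corner (18 mm in from the rear edge, 16 mm in from the left edge, beside the rear left lever); moves with the table. z of its frame points up out of the plate.
- corner_rear_right (a point): Point to press on the plate's top face at its rear right corner (18 mm in from the rear edge, 16 mm in from the right edge, beside the rear right lever); moves with the table. z of its frame points up out of the plate.
- lever_front_left (a joint): Shim lever (cam lever) of the front left foot, hinged about the table's x axis on a pin at -60 mm along x, +81 mm along y, 25.6 mm high in the table's frame. 0 (as found): it slopes up and outward (+y) at 38 degrees; 0.663: pressed flat, level with the bench, which lengthens that foot by 4 mm. Pushing the tab down takes 3 to 10 N; the lever stays where it is left.
- tab_front_left (a point): Centre of the upper face of that lever's black thumb tab (18 x 18 x 7 mm, 37 mm out from the pin): about 52 mm above the bench and 107 mm from the table's centre along +y with the lever up, 30 mm with it flat (and 118 mm).
- lever_front_right (a joint): Shim lever (cam lever) of the front right foot, hinged about the table's x axis on a pin at -60 mm along x, -81 mm along y, 25.6 mm high in the table's frame. 0 (as found): it slopes up and outward (-y) at 38 degrees; 0.663: pressed flat, level with the bench, which lengthens that foot by 4 mm. Pushing the tab down takes 3 to 10 N; the lever stays where it is left.
- tab_front_right (a point): Centre of the upper face of that lever's black thumb tab (18 x 18 x 7 mm, 37 mm out from the pin): about 52 mm above the bench and 107 mm from the table's centre along -y with the lever up, 30 mm with it flat (and 118 mm).
- lever_rear_left (a joint): Shim lever (cam lever) of the rear left foot, hinged about the table's x axis on a pin at +60 mm along x, +81 mm along y, 25.6 mm high in the table's frame. 0 (as found): it slopes up and outward (+y) at 38 degrees; 0.663: pressed flat, level with the bench, which lengthens that foot by 4 mm. Pushing the tab down takes 3 to 10 N; the lever stays where it is left.
- tab_rear_left (a point): Centre of the upper face of that lever's black thumb tab (18 x 18 x 7 mm, 37 mm out from the pin): about 52 mm above the bench and 107 mm from the table's centre along +y with the lever up, 30 mm with it flat (and 118 mm).
- lever_rear_right (a joint): Shim lever (cam lever) of the rear right foot, hinged about the table's x axis on a pin at +60 mm along x, -81 mm along y, 25.6 mm high in the table's frame. 0 (as found): it slopes up and outward (-y) at 38 degrees; 0.663: pressed flat, level with the bench, which lengthens that foot by 4 mm. Pushing the tab down takes 3 to 10 N; the lever stays where it is left.
- tab_rear_right (a point): Centre of the upper face of that lever's black thumb tab (18 x 18 x 7 mm, 37 mm out from the pin): about 52 mm above the bench and 107 mm from the table's centre along -y with the lever up, 30 mm with it flat (and 118 mm).
- dish: Petri dish, 57 mm across, 12 mm high, standing loose on the middle of the table; origin at the centre of its underside. Leave it there.
- mould: Bystander: stack of two steel base moulds, 28 x 38 x 14 mm, beside the table's left edge between its two levers. Origin at the centre of its underside. Leave it alone.
- cassette_near: Bystander: pink tissue cassette, 40 x 28 x 11 mm, beside the table's right edge between its two levers. Origin at the centre of its underside. Leave it alone.
- forceps: Bystander: curved forceps, 126 mm long, 11 mm high, lying in front of the table. Origin at the centre of its underside. Leave it alone.
- beaker: Bystander: small beaker, 52 mm across, 65 mm high, behind the table. Origin at the centre of its underside. Leave it alone.
- jar: Bystander: staining jar, 55 mm across, 114 mm high, behind the table. Origin at the centre of its underside. Leave it alone.
- tape: Bystander: roll of tape, 98 mm across, 25 mm high, in front and to the right. Origin at the centre of its underside. Leave it alone.
Not all that is in view belongs to the job. What is shaped like the dish but orange is not meant.

How it is judged:
On the way, in this order (a step that is already met when the one before it is completed fails the run):
1. the soft corner is found: a press on the plate near one corner rocks the table, with all four levers still up (angle between table's own z axis and vertical above 0.02 rad and value of joint each of lever_front_left, lever_front_right, lever_rear_left, lever_rear_right below 0.12 rad and contact force between the fingers and table above 0.5 N and (horizontal distance between the grasp point and corner_front_left below 0.05 m or horizontal distance between the grasp point and corner_front_right below 0.05 m or horizontal distance between the grasp point and corner_rear_left below 0.05 m or horizontal distance between the grasp point and corner_rear_right below 0.05 m)), for 0.1 s.
2. one lever is flat, the others are up, and the table is level (((value of joint lever_front_left above 0.59 rad and value of joint each of lever_front_right, lever_rear_left, lever_rear_right below 0.12 rad) or (value of joint lever_front_right above 0.59 rad and value of joint each of lever_front_left, lever_rear_left, lever_rear_right below 0.12 rad) or (value of joint lever_rear_left above 0.59 rad and value of joint each of lever_front_left, lever_front_right, lever_rear_right below 0.12 rad) or (value of joint lever_rear_right above 0.59 rad and value of joint each of lever_front_left, lever_front_right, lever_rear_left below 0.12 rad)) and angle between table's own z axis and vertical below 0.01 rad), for 0.2 s.
At the end, for the whole second after the job is handed in: one lever flat (over 0.59 of 0.663 rad), the other three up (under 0.12); table at rest, level within 0.01 rad (a wrong lever jacks it 0.015 or more off level), within 20 mm of its start, the dish flat on it within 30 mm of its middle (all of step 2 and angular speed of table below 0.05 rad/s and distance of table from where it was at the start of the episode below 0.02 m and z of dish in the frame of table between 0.03 and 0.042 m and horizontal distance between dish and table below 0.03 m); the robot touches nothing.
It fails at once if a second lever is pressed (value of joint each of lever_front_right, lever_front_left above 0.2 rad or value of joint each of lever_rear_left, lever_front_left above 0.2 rad or value of joint each of lever_rear_left, lever_front_right above 0.2 rad or value of joint each of lever_rear_right, lever_front_left above 0.2 rad or value of joint each of lever_rear_right, lever_front_right above 0.2 rad or value of joint each of lever_rear_right, lever_rear_left above 0.2 rad).
It fails at once if the table is lifted or pushed along (height (world z) of table above 0.012 m or distance of table from where it was at the start of the episode above 0.025 m or angle between table's own z axis and vertical above 0.09 rad).
It fails at once if the dish is lifted or pushed off its place (z of dish in the frame of table above 0.048 m or horizontal distance between dish and table above 0.03 m).
It fails at once if a bystander is lifted or pushed (distance of any of mould, cassette_near, forceps, beaker, jar, tape from where it was at the start of the episode above 0.015 m).
It also fails if it takes over 61 s, if anything falls off the work surface, if the arm or the gripper's body presses on something with over 40 N, if the wrist force passes 120 N, or if a joint passes its speed limit or range.

## Working session

There is one attempt and no reset: what is moved stays moved. The work goes in short steps, Python scripts to look and compute and a tool call to move; the robot and the scene stay as the last step left them, time stands still between calls to the robot, and variables do not carry over. Pictures are saved under pics/ and viewed, at most 10 in all, crops included, and the job is handed in when it is done.

Besides the shell and the picture viewer there is one more tool, called after "Emit:" by a JSON object that holds its "op" and its "data". play_rows: Moves the arm, as the interface text tells. Shifts and turns lie within -1 to 1; 1 stands for 0.2 m of shift or pi/2 rad of turn. Its arguments: {"type":"object","properties":{"commands":{"type":"array","items":{"type":"array","items":{"type":"array","items":{"type":"number","minimum":-1,"maximum":1}}}},"grip_force":{"type":"number"}},"required":["commands"]}

```bash
mkdir -p pics; cat > h.py <<'E'
import numpy as np,cv2
from bench import get_obs,viewer,r
from scipy.spatial.transform import Rotation as R
def ray(f,u,v):
    H=f['pixels'].shape[0]; fl=H/2/np.tan(np.radians(f['fovy'])/2)
    d=np.array([(u-f['cx'])/fl,-(v-f['cy'])/fl,-1]); M=np.linalg.inv(f['world_to_cam'])
    return M[:3,3],M[:3,:3]@d
def onz(f,u,v,z):
    o,d=ray(f,u,v); return o+d*(z-o[2])/d[2]
def proj(f,p):
    H=f['pixels'].shape[0]; fl=H/2/np.tan(np.radians(f['fovy'])/2)
    c=f['world_to_cam']@np.r_[p,1]; return np.array([f['cx']+fl*c[0]/-c[2],f['cy']-fl*c[1]/-c[2]])
E
python3 - <<'E'
from h import *
o=get_obs();print({k:np.round(v,3) for k,v in o.items()})
for n in('scene','top'):
    f=viewer.grab_frame(n);cv2.imwrite(f'pics/{n}0.png',f['pixels'][...,::-1])
    print(n,[k for k in f],f['fovy'],f['cx'],f['cy'],np.round(np.linalg.inv(f['world_to_cam'])[:3,3],3))
    for t in('table','dish','tab_front_left','mould','cassette_near','beaker','jar','tape','forceps'):
        for d in viewer.trace(f,t)[:4]:
            ys,xs=np.nonzero(d['pixels']);print(t,round(d['score'],2),np.round(d['rect']),xs.mean().round(1),ys.mean().round(1),onz(f,xs.mean(),ys.mean(),.03).round(3))
E
```

```text
{'clock': np.float64(0.0), 'joints': array([-1.43 ,  0.478,  0.022,  1.556, -0.012,  1.109, -0.083]), 'qvel': array([-0.   ,  0.   , -0.   , -0.001,  0.001,  0.   ,  0.002]), 'tau': array([ 0.0000e+00, -5.9646e+01,  1.6080e+00, -2.8119e+01,  1.3000e-02,
        9.0000e-03,  0.0000e+00]), 'tcp_pos': array([0.166, 0.654, 0.23 ]), 'orientation': array([-3.900e-01, -3.117e+00,  3.000e-03]), 'contact_force': array([-0.088,  0.494,  0.44 ]), 'moment': array([-0.002, -0.038, -0.021]), 'gripper_force': np.float64(0.0), 'grip_width': np.float64(0.085)}
scene ['pixels', 'fovy', 'cx', 'cy', 'world_to_cam', 'shot'] 48.078663596692735 261.49390269266695 189.75941845613886 [ 0.039 -0.53   0.804]
table 0.59 [206. 158. 315. 249.] 258.9 205.7 [ 0.547 -0.133  0.03 ]
dish 0.82 [316. 178. 341. 197.] 326.4 185.6 [ 0.7   -0.223  0.03 ]
dish 0.62 [248. 188. 268. 213.] 257.9 201.7 [ 0.555 -0.124  0.03 ]
dish 0.57 [294. 264. 323. 288.] 307.6 274.3 [ 0.465 -0.325  0.03 ]
dish 0.55 [204. 260. 232. 287.] 217.2 272.1 [ 0.354 -0.176  0.03 ]
tab_front_left 0.55 [208. 180. 220. 193.] 213.9 185.6 [ 0.529 -0.008  0.0
[... 1292 characters left out ...]
305  0.03 ]
mould 0.62 [198. 190. 209. 203.] 205.0 197.4 [ 0.583 -0.016  0.03 ]
mould 0.5 [287. 192. 304. 199.] 294.9 195.7 [ 0.584 -0.239  0.03 ]
cassette_near 0.68 [289. 218. 298. 234.] 293.2 224.8 [ 0.511 -0.232  0.03 ]
cassette_near 0.23 [308. 292. 350. 336.] 327.1 313.8 [ 0.301 -0.303  0.03 ]
beaker 0.97 [160. 105. 185. 135.] 170.8 118.1 [0.793 0.074 0.03 ]
jar 0.97 [201.  96. 224. 129.] 213.4 111.1 [ 0.811 -0.036  0.03 ]
jar 0.72 [287. 191. 299. 200.] 294.4 195.9 [ 0.584 -0.237  0.03 ]
tape 0.89 [304. 291. 349. 332.] 328.3 313.4 [ 0.301 -0.306  0.03 ]
tape 0.69 [209. 169. 227. 179.] 218.6 174.9 [ 0.64  -0.049  0.03 ]
forceps 0.24 [200. 171. 302. 248.] 249.2 209.3 [ 0.552 -0.125  0.03 ]
```

```bash
python3 - <<'E'
import cv2
a=cv2.imread('pics/top0.png')[150:270,180:320];cv2.imwrite('pics/tc.png',cv2.resize(a,None,fx=5,fy=5,interpolation=cv2.INTER_CUBIC))
b=cv2.imread('pics/scene0.png');cv2.imwrite('pics/s1.png',b)
E
```

```text
(no output)
```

View pics/tc.png

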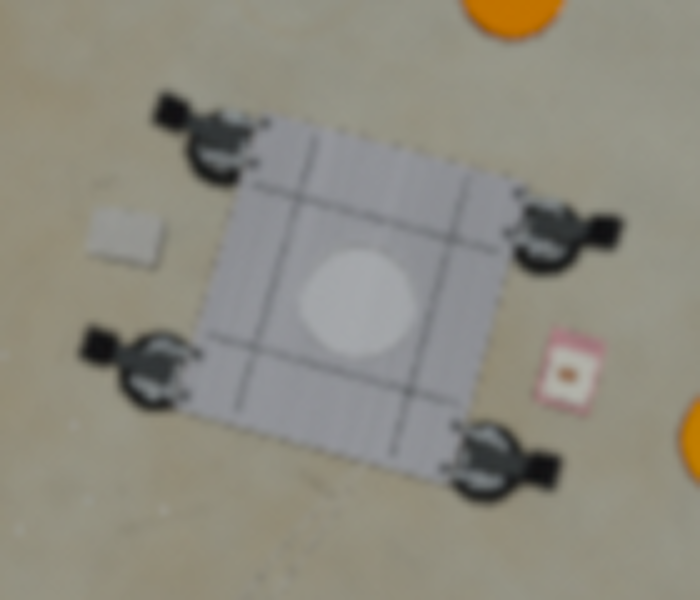

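View pics/scene0.png

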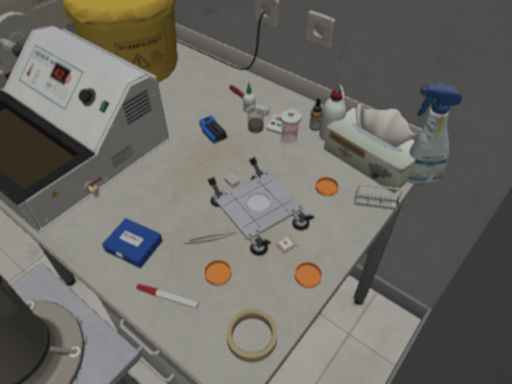

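The top crop shows the grey plate turned clockwise, with the clear dish at crop (358,302). The tabs are RL (172,112), FL (98,345), RR (605,232) and FR (543,470). The orange discs at (512,0) and (700,440) are decoys. In the scene view the plate is at (259,205), with the jar and beaker behind it and the forceps in front.

```bash
cat >> h.py <<'E'
def toW(c,yaw,p):
    p=np.asarray(p,float);C,S=np.cos(yaw),np.sin(yaw)
    return np.array([c[0]+C*p[0]-S*p[1],c[1]+S*p[0]+C*p[1],p[2]])
E
python3 - <<'E'
from h import *
from scipy.optimize import least_squares
f=viewer.grab_frame('top')
m={(.060,.107,.051):(172,112),(-.06,.107,.051):(98,345),(.06,-.107,.051):(605,232),(-.06,-.107,.051):(543,470),
(0,0,.048):(358,302),(.06,.086,0.006):(222,148),(-.06,.086,.006):(155,371),(.06,-.086,.006):(545,235),(-.06,-.086,.006):(485,462)}
P=list(m);U=np.array([((x+.5)/5-.5+180,(y+.5)/5-.5+150) for x,y in m.values()])
g=lambda v:np.array([proj(f,toW(v[:2],v[2],p)) for p in P])-U
s=least_squares(lambda v:g(v).ravel(),[.55,-.125,-.25]);print(s.x);print(g(s.x).round(1))
for n,p in dict(FL=(-.06,.054,.036),FR=(-.06,-.054,.036),RL=(.06,.054,.036),RR=(.06,-.054,.036)).items():print(n,toW(s.x[:2],s.x[2],p).round(3))
E
```

```text
[ 0.5526517  -0.12721618 -0.29025478]
[[ 0.9  0.6]
 [ 1.2  0.8]
 [-1.2 -0.2]
 [-1.2  0. ]
 [-0.8 -2.3]
 [ 0.3  0. ]
 [ 0.2  0.2]
 [ 0.4  0.4]
 [ 0.4  0.5]]
FL [ 0.511 -0.058  0.036]
FR [ 0.48  -0.162  0.036]
RL [ 0.626 -0.093  0.036]
RR [ 0.595 -0.196  0.036]
```

```bash
python3 - <<'E'
from h import *
f=viewer.grab_frame('scene')
for p in[(165,150),(40,243),(5,215)]:print(p,onz(f,*p,0).round(3))
for p in[(153,78),(45,30),(85,155),(20,170)]:print(p,[onz(f,*p,z).round(3)[:2] for z in(.1,.2,.25)])
print(R.from_rotvec(get_obs()['orientation']).as_matrix().round(4),get_obs()['tcp_pos'].round(4))
E
```

```text
(165, 150) [0.563 0.206 0.   ]
(40, 243) [0.176 0.201 0.   ]
(5, 215) [ 0.171  0.337 -0.   ]
(153, 78) [array([0.686, 0.362]), array([0.595, 0.235]), array([0.549, 0.172])]
(45, 30) [array([0.655, 0.842]), array([0.567, 0.648]), array([0.524, 0.55 ])]
(85, 155) [array([0.369, 0.249]), array([0.322, 0.139]), array([0.299, 0.083])]
(20, 170) [array([0.247, 0.324]), array([0.217, 0.203]), array([0.203, 0.142])]
[[-0.9692  0.2463  0.    ]
 [ 0.2463  0.9692  0.    ]
 [-0.      0.     -1.    ]] [0.1662 0.6542 0.2313]
```

View pics/top0.png

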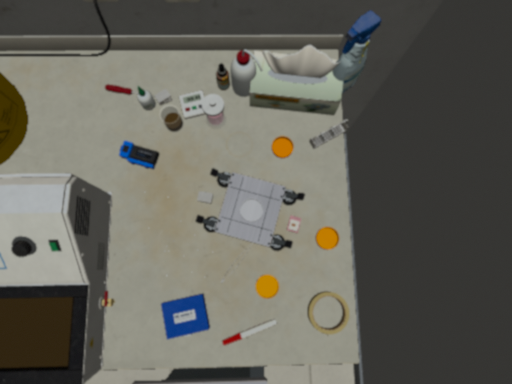

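The top view shows the machine on the left, with its edge near y=0.2. I'll go up first, then over it to the table.

Emit:
{"op": "play_rows", "data": {"commands": [[[1,0,0,-0.2,0],[1,0,0,-0.4,0],[1,0,0,-0.6,0],[1,0,0,-0.75,0],[1,0,0,-0.9,0],[1,-0.2,0,-0.9,0],[1,-0.4,-0.2,-0.9,0],[1,-0.6,-0.4,-0.9,0],[1,-0.8,-0.6,-0.9,0],[1,-0.95,-0.8,-0.9,0],[1,-1,-0.95,-0.9,0],[1,-1,-0.95,-0.9,0]]]}}

```text
clock: 2.1
tcp_pos: [0.3141, 0.4186, 0.4113]
orientation: [0.391, 3.117, 0.0]
contact_force: [1.3, 0.1, 0.1]
grip_width: -0.0
gripper_force: 0.0
```

Emit:
{"op": "play_rows", "data": {"commands": [[[1,-0.2,-0.2,0,0],[1,-0.35,-0.35,0,0],[1,-0.5,-0.5,0,0],[1,-0.65,-0.65,0,0],[1,-0.8,-0.8,0,0],[1,-0.9,-0.95,0,0],[1,-0.9,-1,0,0],[1,-0.9,-1,0,0]]]}}

```text
clock: 2.77
tcp_pos: [0.4401, 0.1765, 0.4119]
orientation: [0.405, 3.114, -0.0]
contact_force: [-0.4, -0.5, 0.2]
grip_width: 0.0001
gripper_force: 0.0
```

Emit:
{"op": "play_rows", "data": {"commands": [[[1,-0.1,-0.2,0,0],[1,-0.25,-0.4,0,0],[1,-0.4,-0.6,0.1,0],[1,-0.55,-0.8,0.25,0],[1,-0.65,-1,0.4,0],[1,-0.65,-1,0.55,0],[1,-0.65,-1,0.7,0],[1,-0.65,-1,0.85,0],[1,-0.65,-1,1,0],[1,-0.65,-1,1,0],[1,-0.65,-1,1,0]]]}}

```text
clock: 3.68
tcp_pos: [0.5145, -0.0426, 0.2107]
orientation: [-0.389, -3.114, 0.002]
contact_force: [0.6, 0.4, 1.4]
grip_width: -0.0
gripper_force: 0.0
```

```bash
python3 - <<'E'
from h import *
o=get_obs();f=viewer.grab_frame('wrist');print(f['fovy'],f['cx'],f['cy'],f['hand_eye'].round(3))
T=np.eye(4);T[:3,:3]=R.from_rotvec(o['orientation']).as_matrix();T[:3,3]=o['tcp_pos']
f['world_to_cam']=np.linalg.inv(T@f['hand_eye'])
c,y=(.5527,-.1272),-.29
im=np.ascontiguousarray(f['pixels'][...,::-1])
for sx in(-1,1):
  for sy in(-1,1):
    for p in((.078*sx,.07*sy,.036),(.06*sx,.107*sy,.052),(.06*sx,.054*sy,.036)):
      u=proj(f,toW(c,y,p));print(p,u.round(1));cv2.drawMarker(im,tuple(int(a) for a in u),(0,0,255),0,8)
cv2.imwrite('pics/w1.png',im)
E
```

```text
68.30688050557086 255.411615431011 190.337592034592 [[-0.002  0.946  0.323  0.083]
 [ 1.     0.002 -0.    -0.001]
 [-0.001  0.323 -0.946 -0.142]
 [ 0.     0.     0.     1.   ]]
(-0.078, -0.07, 0.036) [132.9 151. ]
(-0.06, -0.107, 0.052) [ 94.6 168.7]
(-0.06, -0.054, 0.036) [148.4 167. ]
(-0.078, 0.07, 0.036) [256.7 155.9]
(-0.06, 0.107, 0.052) [289.5 176.2]
(-0.06, 0.054, 0.036) [242.2 170.7]
(0.078, -0.07, 0.036) [144.7 269.3]
(0.06, -0.107, 0.052) [108.4 263.3]
(0.06, -0.054, 0.036) [156.  257.7]
(0.078, 0.07, 0.036) [251.8 273. ]
(0.06, 0.107, 0.052) [281.9 269.4]
(0.06, 0.054, 0.036) [239.9 260.7]
```

View pics/w1.png

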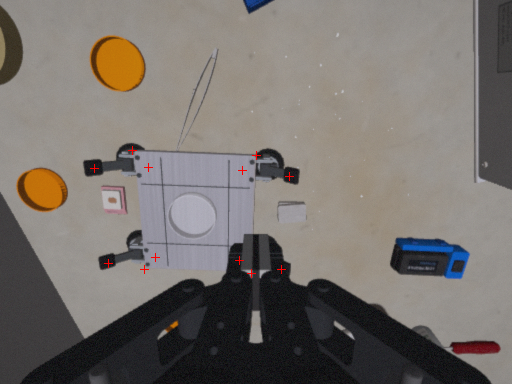

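The projected table markers match the plate corners and tabs to within a few pixels (FL corner (256,153), FL tab (291,176), RR tab (108,262)). Next I'll press the front-left corner.

Emit:
{"op": "play_rows", "data": {"commands": [[[1,0,-0.1,0.15,0],[1,0,-0.1,0.3,0],[1,0,-0.1,0.45,0],[1,0,-0.1,0.6,0],[1,0,-0.1,0.7,0],[1,0,-0.1,0.78,0],[1,0,-0.1,0.78,0],[1,0,-0.1,0.78,0]]]}}

```text
clock: 4.4
tcp_pos: [0.5122, -0.062, 0.057]
orientation: [0.388, 3.115, 0.002]
contact_force: [-1.0, -0.5, 1.0]
grip_width: 0.0001
gripper_force: 0.0
```

Emit:
{"op": "play_rows", "data": {"commands": [[[1,0,0,0.03,0],[1,0,0,0.05,0],[1,0,0,0.07,0],[1,0,0,0.08,0],[1,0,0,0.09,0],[1,0,0,0.09,0],[1,0,0,0.09,0]]]}}

```text
clock: 4.98
tcp_pos: [0.5102, -0.0626, 0.0373]
orientation: [-0.39, -3.117, 0.0]
contact_force: [-0.3, 0.1, -0.4]
grip_width: 0.0
gripper_force: 0.0
```

Emit:
{"op": "play_rows", "data": {"commands": [[[1,0,0,0.005,0],[1,0,0,0.01,0],[1,0,0,0.015,0],[1,0,0,0.015,0],[1,0,0,0.015,0]]]}}

```text
clock: 5.4
tcp_pos: [0.5105, -0.0626, 0.0358]
orientation: [0.391, 3.117, 0.002]
contact_force: [-6.0, 0.9, 21.5]
grip_width: -0.0001
gripper_force: 10.8
```

FL is hard: 21 N at z=0.0358 without sinking. Next is FR.

Emit:
{"op": "play_rows", "data": {"commands": [[[1,0,0,-0.1,0],[1,0,0,-0.2,0],[1,0,-0.15,-0.2,0],[1,0.02,-0.3,-0.2,0],[1,0.02,-0.45,-0.2,0],[1,0.02,-0.5,-0.15,0],[1,0.02,-0.5,-0.08,0],[1,0.02,-0.5,-0.02,0],[1,0.02,-0.5,-0.02,0],[1,0.02,-0.5,-0.02,0]]]}}

```text
clock: 6.23
tcp_pos: [0.4815, -0.158, 0.0378]
orientation: [-0.389, -3.116, -0.0]
contact_force: [-0.2, 0.6, 0.2]
grip_width: 0.0003
gripper_force: 0.0
```

Emit:
{"op": "play_rows", "data": {"commands": [[[1,0,0,0.01,0],[1,0,0,0.015,0],[1,0,0,0.02,0],[1,0,0,0.02,0],[1,0,0,0.02,0]]]}}

```text
clock: 6.65
tcp_pos: [0.4822, -0.158, 0.0358]
orientation: [0.389, 3.117, 0.002]
contact_force: [-4.8, 2.4, 18.0]
grip_width: 0.0001
gripper_force: 8.7
```

FR is hard too. Next is RR.

Emit:
{"op": "play_rows", "data": {"commands": [[[1,0,0,-0.1,0],[1,0,0,-0.25,0],[1,-0.15,0,-0.25,0],[1,-0.3,-0.02,-0.25,0],[1,-0.45,-0.03,-0.25,0],[1,-0.59,-0.03,-0.25,0],[1,-0.59,-0.03,-0.2,0],[1,-0.59,-0.03,-0.12,0],[1,-0.59,-0.03,-0.05,0],[1,-0.59,-0.03,-0.02,0],[1,-0.59,-0.03,-0.02,0]]]}}

```text
clock: 7.57
tcp_pos: [0.5932, -0.1924, 0.0367]
orientation: [-0.389, -3.114, -0.001]
contact_force: [-0.6, 0.9, 0.2]
grip_width: 0.0001
gripper_force: 0.0
```

Emit:
{"op": "play_rows", "data": {"commands": [[[1,0,0,0.01,0],[1,0,0,0.015,0],[1,0,0,0.02,0],[1,0,0,0.02,0],[1,0,0,0.02,0]]]}}

```text
clock: 7.98
tcp_pos: [0.595, -0.1937, 0.035]
orientation: [0.39, 3.116, -0.0]
contact_force: [-1.4, -1.1, 4.3]
grip_width: 0.0003
gripper_force: 1.9
```

Emit:
{"op": "play_rows", "data": {"commands": [[[1,0,0,0.005,0],[1,0,0,0.01,0],[1,0,0,0.015,0],[1,0,0,0.015,0],[1,0,0,0.015,0]]]}}

```text
clock: 8.4
tcp_pos: [0.5954, -0.1942, 0.0331]
orientation: [0.391, 3.115, -0.0]
contact_force: [-3.4, -0.1, 16.7]
grip_width: -0.0001
gripper_force: 7.8
```

RR sank 3 mm, from 0.036 to 0.033, and then met a stop. It is the soft corner. I'll lift off and go over the RR tab.

Emit:
{"op": "play_rows", "data": {"commands": [[[1,0,0,-0.1,0],[1,0,0,-0.25,0],[1,0,0,-0.35,0],[1,0.01,-0.12,-0.35,0],[1,0.01,-0.24,-0.35,0],[1,0.015,-0.34,-0.35,0],[1,0.015,-0.34,-0.35,0],[1,0.015,-0.34,-0.35,0]]]}}

```text
clock: 9.07
tcp_pos: [0.5743, -0.2599, 0.1012]
orientation: [-0.394, -3.117, 0.001]
contact_force: [-0.3, 0.7, -0.7]
grip_width: 0.0
gripper_force: 0.0
```

```bash
python3 - <<'E'
from h import *
o=get_obs();f=viewer.grab_frame('wrist')
T=np.eye(4);T[:3,:3]=R.from_rotvec(o['orientation']).as_matrix();T[:3,3]=o['tcp_pos']
f['world_to_cam']=np.linalg.inv(T@f['hand_eye'])
c,y=(.5527,-.1272),-.29
im=np.ascontiguousarray(f['pixels'][...,::-1])
for sx in(-1,1):
  for sy in(-1,1):
    for p in((.078*sx,.07*sy,.036),(.06*sx,.107*sy,.052)):
      u=proj(f,toW(c,y,p));cv2.drawMarker(im,tuple(int(a) for a in u),(0,0,255),0,8)
cv2.imwrite('pics/w2.png',im);print(o['tcp_pos'],proj(f,o['tcp_pos']))
E
```

```text
[ 0.57433758 -0.25989132  0.10122487] [256.77604908 248.2355215 ]
```

View pics/w2.png

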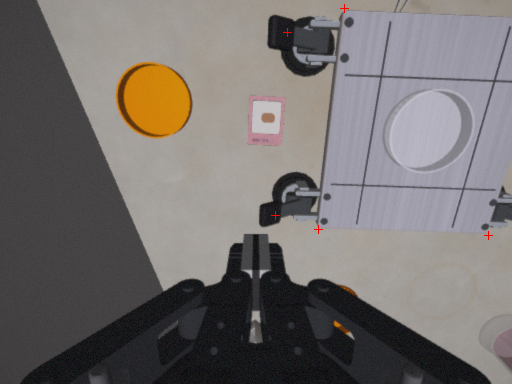

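The wrist view shows the RR tab at (270,214), against a prediction of (275,216), and the cassette is clear at (266,120). I'm pressing the tab down.

Emit:
{"op": "play_rows", "data": {"commands": [[[1,0,0,0.1,0],[1,0,0,0.18,0],[1,0,0,0.22,0],[1,0,0,0.25,0],[1,0,0,0.28,0],[1,0,0,0.3,0],[1,0,0,0.32,0],[1,0,0,0.335,0],[1,0,0,0.345,0],[1,0,0,0.355,0],[1,0,0,0.355,0],[1,0,0,0.355,0]]]}}

```text
clock: 10.12
tcp_pos: [0.5752, -0.2575, 0.03]
orientation: [-0.388, -3.117, -0.002]
contact_force: [0.6, 0.3, 0.1]
grip_width: -0.0001
gripper_force: 0.1
```

Emit:
{"op": "play_rows", "data": {"commands": [[[1,0,0,0.005,0],[1,0,0,0.01,0],[1,0,0,0.015,0],[1,0,0,0.015,0],[1,0,0,0.015,0]]]}}

```text
clock: 10.53
tcp_pos: [0.5755, -0.2578, 0.0287]
orientation: [0.389, 3.117, 0.003]
contact_force: [-4.2, 3.0, 14.7]
grip_width: 0.0003
gripper_force: 7.2
```

Emit:
{"op": "play_rows", "data": {"commands": [[[1,0,0,-0.1,0],[1,0,0,-0.25,0],[1,0,0,-0.4,0],[1,0,0,-0.6,0],[1,0,0,-0.8,0],[1,0,0,-0.8,0],[1,0,0,-0.8,0],[1,0,0,-0.8,0]]]}}

```text
clock: 11.2
tcp_pos: [0.5748, -0.2577, 0.1868]
orientation: [-0.389, -3.117, -0.001]
contact_force: [-0.4, 0.2, 0.1]
grip_width: -0.0001
gripper_force: 0.0
```

```bash
python3 - <<'E'
from h import *
a=viewer.grab_frame('wrist')['pixels'][...,::-1]
b=viewer.grab_frame('scene')['pixels'][140:270,190:330,::-1]
cv2.imwrite('pics/w3.png',a);cv2.imwrite('pics/s3.png',cv2.resize(b,None,fx=4,fy=4,interpolation=2))
print(get_obs()['contact_force'],get_obs()['tcp_pos'])
E
```

```text
[ 0.19883534  0.20189928 -0.03008737] [ 0.57414366 -0.25765113  0.18559346]
```

View pics/w3.png

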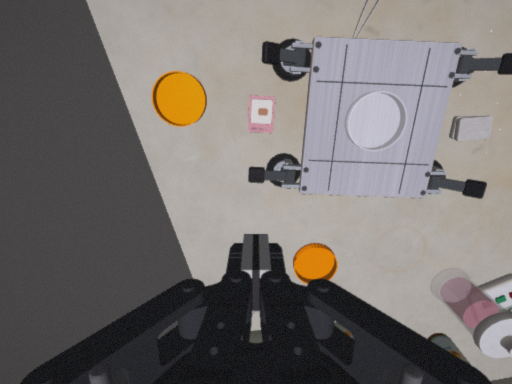

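View pics/s3.png

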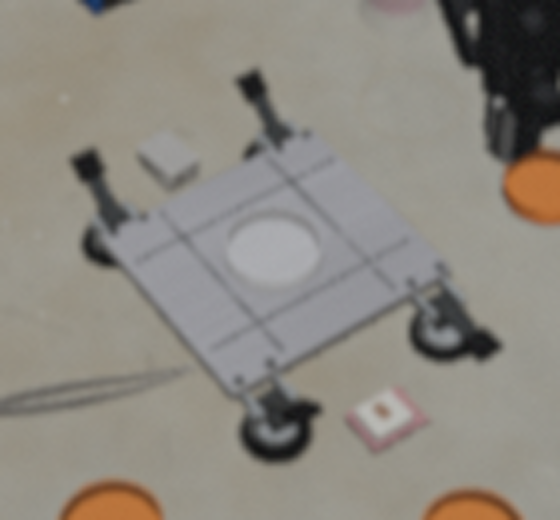

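The RR lever lies flat (wrist (257,175), scene crop (485,345)), the other three levers are up, and the dish and bystanders have not moved. The gripper is clear, so I'm handing in.

```bash
python3 -c "
from bench import r
print(r.hand_in())"
```

```text
the job is handed in; nothing more can be done
None
```

The soft corner was the rear right: it sank about 3 mm to a stop, while both front corners stood hard; I did not press the rear left. I pressed the rear-right lever flat, the final pictures show the other three levers up and the dish and bystanders I could see in place, and the job is handed in; no verdict came back.

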